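# Free a chocked half-round reagent pack, stop its rocking, stand it in the analyser tray

## Robot

A 6-joint arm with a two-finger parallel gripper is mounted at the origin on the work surface. World frame = base frame: x ahead of the robot, y to its left, z up, the work surface at z = 0. Lengths are in mm, angles in degrees, forces in N, time in s.
With the tool pointing down it reaches from about 300 to 850 mm from the base axis. Payload 4.2 kg.
Tool frame: the origin (TCP) lies on the centre line of the jaws, within the pads' length; the fingertips stand 8 mm ahead of it and the grasp point (between the pads) lies 11 mm behind it; z points along the fingers, y is the line along which they close (so a half turn about z gives the same grasp; the last joint's range is limited). The gripper opens to 91 mm and grips with 3 to 60 N. Pads are 32 mm wide; open, the fingers measure 118 mm over their backs; the gripper's body (76 mm by 178 mm) begins 60 mm behind the grasp point.
Start: joints at [70.359, 18.312, 89.639, -0, 72.044, -1.146], TCP at [182.406, 545.317, 221.976] pointing down, gripper open.
Joint ranges: [-177.97, 177.97], [-48.28, 115.42], [12.27, 149.76], [-77.06, 257.06], [2.81, 150.46], [-146.56, 146.56]. Speed limits (degrees/s): [147.25, 147.25, 180, 180, 180, 180].

## Interface

Orientations are given as [roll, pitch, yaw] about the fixed x, y, z axes, in that order (R = Rz(yaw) Ry(pitch) Rx(roll)).
In Python, from workcell import telemetry, eyes, ticket gives the robot as it stands. The module is installed in compiled form; this text tells all that it offers.
- The arm moves only by the shell command python3 -m crank 'ROWS' [OPENING] [FORCE]. ROWS is JSON, a list of rows, each an object of numbers: "dx", "dy", "dz": the shift along the world's x, y, z normalised to -1 to 1, where 1 is 80 cm; "yaw": the turn about the world's z normalised to -1 to 1, where 1 is 5 degrees. A call has 1 to 10 rows; each row shifts and turns the commanded pose from where the row before left it; what a row does not reach is not made up. A row lasts 1/8 s, in which the tool goes at most 62.5 mm and 10.7 degrees, less where a joint would pass 70% of its speed; a pose out of reach is approached as far as the arm can. A call with a number of a shift or a turn outside -1 to 1 is refused whole. A call with a gripper value outside its range is refused whole. OPENING is the opening, from 0 (shut) to 1 (fully open), set as the call begins (- or left out, the last holds). The fingers move at their own pace and stop on an object; FORCE is the grip in N (left out, the last holds). Time passes only in rows, so rows that do not move let the fingers close. It gives the time, the measured TCP pose, the force, the opening and the grip force at its end, in the units of the state.
- telemetry.state(): the state, without advancing time (a new reading comes with each control period).
- eyes.grab_frame(name): name is "scene" or "top"; returns the picture (384x512x3 uint8, red, green, blue); there is no depth.
- eyes.calibration(name): a dict with "camera_matrix" (3x3 intrinsics, pixels), "world_from_camera" (4x4, takes a point from camera to world coordinates). Camera axes: x right, y down, z forward; pixel columns grow to the right and rows downward; lengths in mm; the calibration is good to about 2 mm. A picture is of the moment at which its call begins. calibration takes no time and is no camera call.
- ticket.job_done(): hands the job in; it is judged then, once.
The state is a dict: "time_s": time; "qpos": joint angles; "qvel": joint speeds; "effort": joint torques, N m; "ee_pos": TCP position; "ee_rot": TCP orientation; "force": force on the tool from outside, world axes, zero at the start; "torque": the same for the moment, N m; "gripper_width": finger opening in mm; "gripper_force": force on a finger pad.
Only numpy, scipy, OpenCV 4.12 (cv2) and the standard library are available. Lean on these libraries where they do the work, as an engineer would, in place of code of your own. Each camera call takes 0.05 s, during which the arm holds its last target. There are 200 camera calls.

## Task

Move the blue tip box, which chocks the half-round reagent pack with the blue-green label, onto the green mat; the pack then rocks on its rounded back, so steady it between the fingers, turn it up and set it down, without dropping it, on its flat base in the empty bay of the analyser's open reagent tray, label towards the tray's handle. Then slide the tray gently and fully home with the pack standing in it, and leave the other things on the counter where they are.

Things in the scene. Friction and masses are not known exactly. Their poses are not given: they have to be found in the camera images.
- pack: the pack to load: rigid white plastic, D-shaped in plan, 56 mm wide, 40 deep, 100 tall plus a round blue cap (30 mm across, 16 tall); blue-green label; about 0.2 kg. Origin: level with the base, on the axis of the half-round back (radius 28 mm). z runs from base to cap, x from the flat front (x = -12 mm) to the round back (x = +28), y across; side walls at y = +-28, flat for the 12 mm next to the front.
- pack_label (a point): centre of the pack's flat front (its label), 50 mm above its base. At the start the label looks up, leaning some 26 degrees away from the tip box; the cap points to the robot's right, or up to 30 degrees from there towards the robot (15 degrees away from it at most)
- pack_axis (a point): point on the axis of the pack's half-round back, 50 mm from the base. At the start the pack lies on that back, axis level, 28 mm above the counter, kept from rolling by the tip box's end, which touches it here. Once free it rolls back 12 mm and rocks about its level rest, to 25 degrees and 12 mm either side, once in 0.85 s, dying down within 9 s; a touch on one side starts it again.
- tray (a joint): the reagent tray's slide: 0 = fully home in the analyser, 0.18 m = fully out; it starts 0.13 to 0.17 m out. It runs level with 3 to 5 N of drag at a gentle pace and stays where it is left.
- tray_bay (a point): the empty bay: point of its floor (40 mm above the counter, moves with the tray) over which the pack's origin belongs. Axes: x the way the tray goes home, -x towards panel and handle, z up. A white fence 12 mm high, 3 thick bounds it: inside 66 mm along y, 50 along x (x = -17 to +33 mm), so 5 mm of room all round for a pack whose axes are parallel to these, label to -x.
- tray_panel (a point): middle of the top edge of the tray's front panel (cream, 262 mm wide, 20 thick, top 82 mm above the counter); the panel's inner face is 53 mm from the bay's point. In the other bay, 124 mm along +y from the empty one and farther from the robot, a like pack (orange label) stands fixed in the tray. The loading window above the tray ends 185 mm above the counter.
- tray_handle (a point): middle of the tray's steel bar handle: a round bar 11 mm thick, 130 long, along the tray's y, 60 mm above the counter, 35 mm in front of the panel; moves with the tray, axes as the bay's. Pushing it along +x slides the tray home; there it stands 56 mm in front of the analyser's upright face (235 mm tall).
- spare: another reagent pack of the same shape standing upright (green label and cap); not to be disturbed. Origin as for the pack.
- wash_bottle: wash bottle with blue cap and spout, 66 mm across, 160 mm tall, upright; not to be disturbed. Origin at the centre of its underside.
- pot: clear specimen pot with white lid, 60 mm across, 62 mm tall; not to be disturbed. Origin at the centre of its underside.
- paper_roll: white roll of printer paper standing on end, 56 mm across, 58 mm tall; not to be disturbed. Origin at the centre of its underside.
- tip_box: blue pipette-tip box with clear lid, 110 mm long (its x), 62 wide (its y), 64 tall, about 0.2 kg; loose, upright. Origin at the centre of its underside. At the start its +x end touches the side of the reagent pack, whose axis lies across it (along the box's y).
- mat_top (a point): centre of the top of the green bench mat, 190 x 170 mm, 3 mm thick, fixed on the counter
There are look-alikes about, which are no part of the job. There is more than one size of the tip_box; the job needs the largest.

How it is judged:
By the outcome, as a careful person would: the job done as asked, in the order asked, and still so for the second after the job is handed in, with the robot touching nothing.
It also fails if it takes over 62 s, if anything falls off the work surface, if the arm or the gripper's body presses on something with over 40 N, if the wrist force passes 120 N, or if a joint passes its speed limit or range.

## Working session

There is one attempt and no reset: what is moved stays moved. The work goes in short steps, Python scripts to look and compute and a shell command to move; the robot and the scene stay as the last step left them, time stands still between calls to the robot, and variables do not carry over. Pictures are saved under pics/ and viewed, at most 10 in all, crops included, and the job is handed in when it is done.

```bash
mkdir -p pics; cat > h.py <<'E'
import numpy as np, cv2
from workcell import telemetry, eyes, ticket
def grab(n,save=None):
    im=eyes.grab_frame(n)
    if save: cv2.imwrite(f'pics/{save}.png',im[:,:,::-1])
    return im
def ray(n,u,v):
    c=eyes.calibration(n);K=np.array(c['camera_matrix']);T=np.array(c['world_from_camera'])
    d=T[:3,:3]@np.linalg.solve(K,[u,v,1.]);return T[:3,3],d
def onz(n,u,v,z):
    o,d=ray(n,u,v);return o+d*(z-o[2])/d[2]
def proj(n,p):
    c=eyes.calibration(n);K=np.array(c['camera_matrix']);T=np.linalg.inv(np.array(c['world_from_camera']))
    q=K@(T[:3,:3]@np.array(p,float)+T[:3,3]);return q[:2]/q[2]
def tri(a,b):
    (o1,d1),(o2,d2)=ray(*a),ray(*b);d1/=np.linalg.norm(d1);d2/=np.linalg.norm(d2)
    s=np.linalg.lstsq(np.c_[d1,-d2],o2-o1,rcond=None)[0];p,q=o1+s[0]*d1,o2+s[1]*d2
    return (p+q)/2,np.linalg.norm(p-q)
E
python3 - <<'E'
from h import *
for n in('scene','top'):
    grab(n,n+'0');c=eyes.calibration(n);print(n,np.round(c['camera_matrix'],1).tolist(),np.round(c['world_from_camera'],3).tolist())
print(telemetry.state())
E
```

```text
scene [[359.7, 0.0, 254.4], [0.0, 359.7, 190.3], [0.0, 0.0, 1.0]] [[-0.39, 0.63, -0.671, 1096.682], [0.92, 0.283, -0.269, 205.987], [0.02, -0.723, -0.691, 720.336], [0.0, 0.0, 0.0, 1.0]]
top [[392.0, 0.0, 253.0], [0.0, 392.0, 189.5], [0.0, 0.0, 1.0]] [[0.019, -0.993, 0.116, 363.809], [-1.0, -0.021, -0.011, -22.825], [0.013, -0.116, -0.993, 1210.968], [0.0, 0.0, 0.0, 1.0]]
{'time_s': 0.1, 'qpos': array([ 7.03599296e+01,  1.83489396e+01,  8.96970632e+01, -1.96178185e-04,
        7.20421018e+01, -1.14542331e+00]), 'qvel': array([-0.0663719 , -0.03009069, -0.0767946 ,  0.01813698,  0.04416616,
       -0.02578295]), 'effort': array([-2.91676752e-04, -4.13329697e+01, -2.32510597e+01,  7.28355115e-02,
        4.21686808e-02, -8.75505680e-05]), 'ee_pos': array([182.25778045, 544.92058012, 221.21062813]), 'ee_rot': array([-1.79911909e+02, -1.57472752e-03,  1.61505412e+02]), 'force': array([ 0.38799299,  0.18436887, -0.53113618]), 'torque': array([-0.02983472,  0.07286847,  0.03464911]), 'gripper_force': 0.0, 'gripper_width': 91.4535722334}
```

View pics/scene0.png

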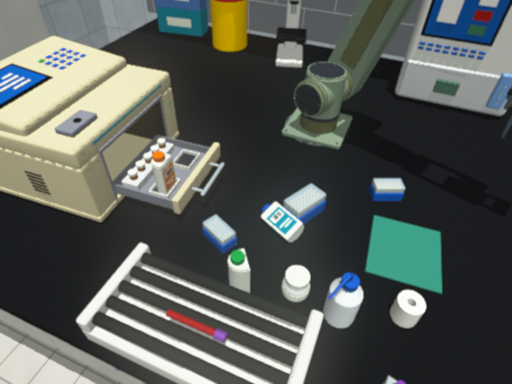

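View pics/top0.png

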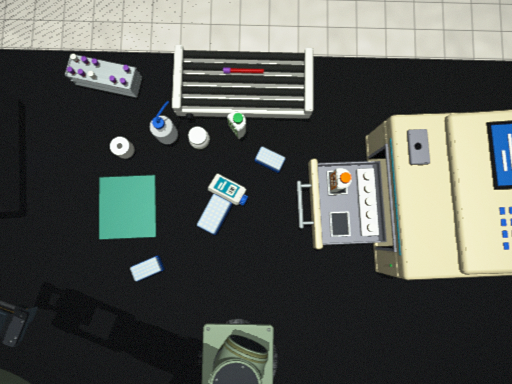

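The top view shows the pack with the blue-green label at (227,188), its cap at (243,200). Three boxes could be the tip box: (213,213), which touches the pack and is the largest, and the smaller ones at (269,158) and (146,268). Look-alikes for the pack are the spare at (237,122) and the orange-label pack at (340,180). The mat is at (127,207), the handle at (301,204) and the empty bay at (340,223). I choose the box at (213,213) and check it in a crop.

```bash
python3 - <<'E'
from h import *
im=cv2.imread('pics/top0.png')
a=cv2.resize(im[165:245,180:270],None,fx=6,fy=6,interpolation=cv2.INTER_CUBIC)
b=cv2.resize(im[145:255,290:400],None,fx=480/110,fy=480/110,interpolation=cv2.INTER_CUBIC)
cv2.imwrite('pics/crop1.png',cv2.resize(np.hstack([a,np.zeros((480,4,3),np.uint8),b]),(800,370)))
hsv=cv2.cvtColor(im,cv2.COLOR_BGR2HSV)
def rep(name,m,z,n='top',minA=60):
    c,_=cv2.findContours(m,cv2.RETR_EXTERNAL,cv2.CHAIN_APPROX_NONE)
    for k in c:
        if cv2.contourArea(k)<minA: continue
        box=cv2.boxPoints(cv2.minAreaRect(k));w=np.array([onz(n,*p,z)[:2] for p in box])
        e=np.diff(np.vstack([w,w[:1]]),axis=0);L=np.hypot(*e.T)
        print(name,'px',box.mean(0).round(),'xy',w.mean(0).round(1),'sides',L[:2].round(),'ang',np.degrees(np.arctan2(e[:2,1],e[:2,0])).round(1))
R=lambda lo,hi:cv2.inRange(hsv,lo,hi)
rep('mat',R((70,100,80),(88,255,255)),3,minA=500)
roi=np.zeros(im.shape[:2],np.uint8);roi[160:245,185:262]=255
lid=R((95,20,140),(125,110,255))&roi
rep('lid',lid,64)
rep('label',R((85,120,80),(100,255,220))&roi,38,minA=30)
rep('cap',R((103,150,80),(125,255,255))&roi,28,minA=15)
rep('white',R((0,0,215),(180,18,255))&roi,38)
E
```

```text
mat px [127. 207.] xy [444.  350.5] sides [173. 197.] ang [ -88.8 -177.2]
lid px [213. 213.] xy [426.2  79. ] sides [107.  58.] ang [ -26.5 -117.2]
label px [226. 187.] xy [507.5  45.7] sides [38. 67.] ang [ -26.4 -117.3]
cap px [243. 199.] xy [471.5  -6.6] sides [31. 14.] ang [ -25.2 -115.5]
white px [227. 188.] xy [504.4  43.6] sides [47. 98.] ang [ -25.8 -116.7]
```

View pics/crop1.png

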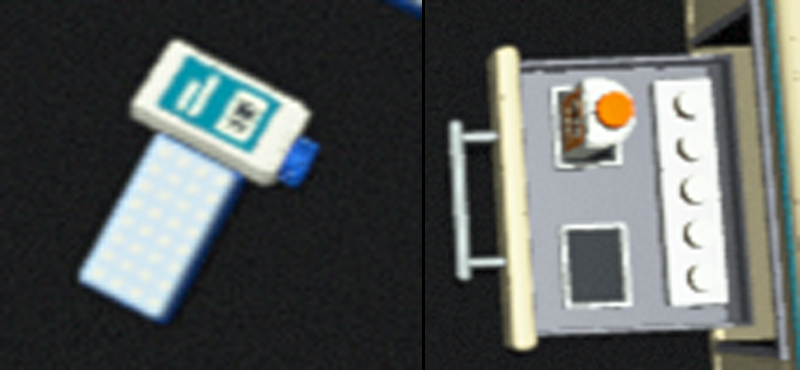

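The left crop confirms the choice: the large box's end touches the pack's side, its angle is -26.5° and the cap points at -117°. The right crop shows the empty bay at the near side of the tray. Now moving to above the tip box.

```bash
python3 -m crank '[{"dx":0.0305,"dy":-0.0583,"yaw":-0.16},{"dx":0.0305,"dy":-0.0583,"yaw":-0.16},{"dx":0.0305,"dy":-0.0583,"yaw":-0.16},{"dx":0.0305,"dy":-0.0583,"yaw":-0.16},{"dx":0.0305,"dy":-0.0583,"yaw":-0.16,"dz":-0.01},{"dx":0.0305,"dy":-0.0583,"yaw":-0.16,"dz":-0.02},{"dx":0.0305,"dy":-0.0583,"yaw":-0.16,"dz":-0.02},{"dx":0.0305,"dy":-0.0583,"yaw":-0.16,"dz":-0.02},{"dx":0.0305,"dy":-0.0583,"yaw":-0.16,"dz":-0.02},{"dx":0.0305,"dy":-0.0583,"yaw":-0.16,"dz":-0.02}]' 1 20
python3 -m crank '[{},{}]'
python3 - <<'E'
from h import *
a=grab('scene','s1')
im=cv2.imread('pics/top0.png')
# tray: bay, panel, handle from top0 ; bay dark floor rectangle
off=290,145;s=800/964*480/110*370/480/ (800/964) 
def f(u,v,z):
    # crop pixel -> image
    U=290+(u*964/800-544)/(480/110); V=145+v*480/370/(480/110); return (round(U,1),round(V,1)),onz('top',U,V,z).round(1)
for nm,u,v,z in [('bayTL',562,225,52),('bayTR',629,225,52),('bayBL',568,306,52),('bayBR',632,304,52),('hT',456,122,60),('hB',463,278,60),('pT',505,50,82),('pB',521,347,82)]: print(nm,*f(u,v,z))
E
```

```text
bayTL (320.5, 211.9) [ 436.8 -236.5   52. ]
bayTR (339.0, 211.9) [ 437.9 -291.5   52. ]
bayBL (322.2, 236.0) [ 366.  -241.4   52. ]
bayBR (339.9, 235.4) [ 368.8 -293.5   52. ]
hT (291.3, 181.3) [ 525.5 -148.1   60. ]
hB (293.2, 227.6) [ 388.6 -154.8   60. ]
pT (304.8, 159.9) [ 586.5 -184.9   82. ]
pB (309.2, 248.2) [ 330.7 -198.5   82. ]validation failed for argument at $[0]...
validation failed for argument at $[0]...
```

View pics/s1.png

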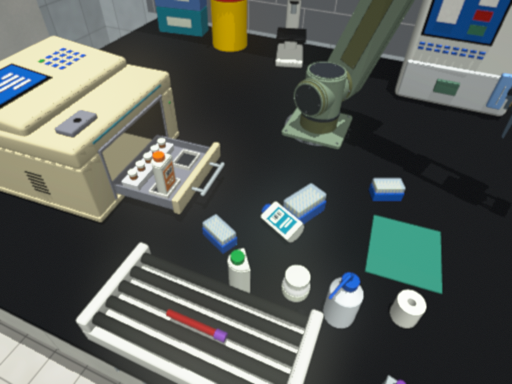

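The picture is unchanged: the call was refused, so nothing moved. Probably every key must be given.

```bash
python3 -m crank '[{"dx":0.0305,"dy":-0.0583,"dz":0,"yaw":-0.16},{"dx":0.0305,"dy":-0.0583,"dz":0,"yaw":-0.16},{"dx":0.0305,"dy":-0.0583,"dz":0,"yaw":-0.16},{"dx":0.0305,"dy":-0.0583,"dz":0,"yaw":-0.16},{"dx":0.0305,"dy":-0.0583,"dz":-0.01,"yaw":-0.16},{"dx":0.0305,"dy":-0.0583,"dz":-0.02,"yaw":-0.16},{"dx":0.0305,"dy":-0.0583,"dz":-0.02,"yaw":-0.16},{"dx":0.0305,"dy":-0.0583,"dz":-0.02,"yaw":-0.16},{"dx":0.0305,"dy":-0.0583,"dz":-0.02,"yaw":-0.16},{"dx":0.0305,"dy":-0.0583,"dz":-0.02,"yaw":-0.16}]' 1 20
python3 - <<'E'
from h import *
print(telemetry.state())
def f(u,v,z):
    U=290+(u*1024/800-544)/(480/110); V=145+v*480/370/(480/110); return (round(U,1),round(V,1)),onz('top',U,V,z).round(1)
for nm,u,v,z in [('bayTL',562,225,52),('bayTR',629,225,52),('bayBL',568,306,52),('bayBR',632,304,52),('hT',456,122,60),('hB',463,278,60),('pT',505,50,82),('pB',521,347,82)]: print(nm,*f(u,v,z))
E
```

```text
time_s: 1.4
ee_pos: [427.0, 77.3, 133.5]
ee_rot: [180.0, 0.0, 153.5]
force: [0.9, 0.9, 0.2]
gripper_width: 91.3
gripper_force: 0.0
{'time_s': 1.4, 'qpos': array([ 8.73141136e+00,  1.04619919e+01,  1.14758927e+02,  1.46574620e-02,
        5.47499637e+01, -5.47455425e+01]), 'qvel': array([-5.43411302e+01,  1.78281215e+01, -9.61394759e-01,  4.08693495e-02,
       -1.74808401e+01, -4.75599467e+01]), 'effort': array([  4.14851949, -32.46849775, -18.18802893,  -0.08018547,
         0.57631591,   0.68006096]), 'ee_pos': array([426.97250483,  77.27964961, 133.51630227]), 'ee_rot': array([1.79973416e+02, 1.68647695e-02, 1.53468494e+02]), 'force': array([0.94142454, 0.8993736 , 0.21785761]), 'torque': array([-0.00372409,  0.01325581,  0.00993722]), 'gripper_force': 0.0, 'gripper_width': 91.32724089767758}
bayTL (330.2, 211.9) [ 437.4 -265.2   52. ]
bayTR (349.8, 211.9) [ 438.6 -323.7   52. ]
bayBL (331.9, 236.0) [ 366.6 -270.2   52. ]
bayBR (350.7, 235.4) [ 369.4 -325.6   52. ]
hT (299.1, 181.3) [ 526.  -171.4   60. ]
hB (301.1, 227.6) [ 389.  -178.2   60. ]
pT (313.5, 159.9) [ 587.1 -210.4   82. ]
pB (318.2, 248.2) [ 331.2 -224.1   82. ]
```

```bash
python3 -m crank '[{"dx":0,"dy":0,"dz":-0.05,"yaw":0},{"dx":0,"dy":0,"dz":-0.05,"yaw":0},{"dx":0,"dy":0,"dz":-0.03,"yaw":0},{"dx":0,"dy":0,"dz":0,"yaw":0}]' 1 20
python3 -m crank '[{"dx":0,"dy":0,"dz":0,"yaw":0},{"dx":0,"dy":0,"dz":0,"yaw":0},{"dx":0,"dy":0,"dz":0,"yaw":0},{"dx":0,"dy":0,"dz":0,"yaw":0}]' 0.5 20
```

```text
time_s: 1.9
ee_pos: [424.9, 78.6, 28.6]
ee_rot: [-179.9, -0.2, 153.5]
force: [-0.1, -0.1, 0.3]
gripper_width: 91.3
gripper_force: 0.0
time_s: 2.4
ee_pos: [426.9, 79.0, 30.7]
ee_rot: [179.9, 0.1, 153.5]
force: [-0.3, 0.7, 5.5]
gripper_width: 62.1
gripper_force: 20.0
```

```bash
python3 -m crank '[{"dx":-0.0225,"dy":0.0112,"dz":0,"yaw":0},{"dx":-0.034,"dy":0.017,"dz":0.01,"yaw":0},{"dx":0,"dy":0.02,"dz":0.03,"yaw":0},{"dx":0.01,"dy":0.05,"dz":0.03,"yaw":0},{"dx":0.015,"dy":0.06,"dz":0,"yaw":0},{"dx":0.015,"dy":0.06,"dz":0,"yaw":0},{"dx":0.015,"dy":0.05,"dz":0,"yaw":0},{"dx":0.0125,"dy":0.04,"dz":-0.02,"yaw":0},{"dx":0.01,"dy":0.031,"dz":-0.03,"yaw":0},{"dx":0,"dy":0,"dz":0,"yaw":0}]'
python3 -m crank '[{"dx":0,"dy":0,"dz":-0.008,"yaw":0},{"dx":0,"dy":0,"dz":-0.0075,"yaw":0},{"dx":0,"dy":0,"dz":0,"yaw":0},{"dx":0,"dy":0,"dz":0,"yaw":0}]'
python3 -c "
from h import *
grab('top','t2')"
```

```text
time_s: 3.65
ee_pos: [440.5, 350.4, 43.4]
ee_rot: [-179.7, -0.2, 153.6]
force: [-0.3, -0.8, -1.9]
gripper_width: 62.2
gripper_force: 20.0
time_s: 4.15
ee_pos: [443.2, 349.9, 33.8]
ee_rot: [180.0, 0.0, 153.5]
force: [-0.2, 0.6, -2.3]
gripper_width: 62.1
gripper_force: 20.0
```

View pics/t2.png

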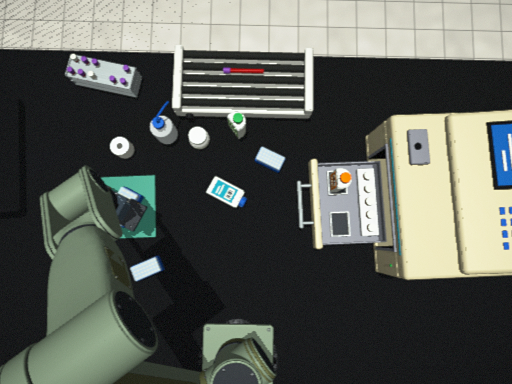

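The view shows the pack free and near level at (226,191), and the box over the mat at (130,207). Lower 1 mm, release, go up, and turn while the pack dies down.

```bash
python3 -m crank '[{"dx":0,"dy":0,"dz":-0.001,"yaw":0},{"dx":0,"dy":0,"dz":0,"yaw":0}]'
python3 -m crank '[{"dx":0,"dy":0,"dz":0,"yaw":0},{"dx":0,"dy":0,"dz":0,"yaw":0},{"dx":0,"dy":0,"dz":0.04,"yaw":0},{"dx":0,"dy":0,"dz":0.06,"yaw":0},{"dx":0.01,"dy":-0.02,"dz":0.03,"yaw":-1},{"dx":0.01,"dy":-0.03,"dz":0,"yaw":-1},{"dx":0.01,"dy":-0.03,"dz":0,"yaw":-1},{"dx":0.01,"dy":-0.03,"dz":0,"yaw":-1},{"dx":0.01,"dy":-0.03,"dz":0,"yaw":-1},{"dx":0.01,"dy":-0.03,"dz":0,"yaw":-1}]' 1
python3 -m crank '[{"dx":0,"dy":-0.02,"dz":0,"yaw":-1},{"dx":0,"dy":0,"dz":0,"yaw":-1},{"dx":0,"dy":0,"dz":0,"yaw":-1},{"dx":0,"dy":0,"dz":0,"yaw":-1},{"dx":0,"dy":0,"dz":0,"yaw":-1},{"dx":0,"dy":0,"dz":0,"yaw":-1},{"dx":0,"dy":0,"dz":0,"yaw":-1},{"dx":0,"dy":0,"dz":0,"yaw":-1},{"dx":0,"dy":0,"dz":0,"yaw":-1},{"dx":0,"dy":0,"dz":0,"yaw":-1}]'
cat > m.py <<'E'
from h import *
def meas(im):
    hsv=cv2.cvtColor(im,cv2.COLOR_RGB2HSV);R=lambda lo,hi:cv2.inRange(hsv,lo,hi)
    roi=np.zeros(im.shape[:2],np.uint8);roi[165:220,195:258]=255
    for nm,m,z,A in [('label',R((85,120,80),(100,255,220)),40,30),('cap',R((103,150,80),(125,255,255)),28,15),('white',R((0,0,150),(180,60,255)),38,100),('allpack',R((0,0,60),(180,255,255)),38,100)]:
        c,_=cv2.findContours(m&roi,cv2.RETR_EXTERNAL,cv2.CHAIN_APPROX_NONE)
        for k in c:
            if cv2.contourArea(k)<A: continue
            b=cv2.boxPoints(cv2.minAreaRect(k));w=np.array([onz('top',*p,z)[:2] for p in b]);e=np.diff(w[:3],axis=0)
            print(nm,'px',b.mean(0).round(1),'xy',w.mean(0).round(1),'L',np.hypot(*e.T).round(),'ang',np.degrees(np.arctan2(e[:,1],e[:,0])).round(1))
E
python3 - <<'E'
from m import *
im=grab('top','t3');meas(im)
# tray
hsv=cv2.cvtColor(im,cv2.COLOR_RGB2HSV)
m=cv2.inRange(hsv,(18,40,120),(35,130,255));m[:,:305]=0;m[:,327:]=0;m[:150]=0;m[255:]=0
c=max(cv2.findContours(m,0,1)[0],key=cv2.contourArea);b=cv2.boxPoints(cv2.minAreaRect(c))
print('panel px',b.round(1).tolist());print(np.array([onz('top',*p,82)[:2] for p in b]).round(1).tolist())
d=cv2.inRange(hsv,(0,0,0),(180,255,90));d[:,:330]=0;d[:,352:]=0;d[:210]=0;d[238:]=0
c=max(cv2.findContours(d,0,1)[0],key=cv2.contourArea);b=cv2.boxPoints(cv2.minAreaRect(c))
print('bayfloor px',b.round(1).tolist());w=np.array([onz('top',*p,40)[:2] for p in b]);print(w.round(1).tolist(),w.mean(0))
E
```

```text
time_s: 4.45
ee_pos: [443.4, 350.1, 33.5]
ee_rot: [180.0, 0.0, 153.5]
force: [-0.5, -2.0, 5.7]
gripper_width: 62.1
gripper_force: 20.0
time_s: 5.7
ee_pos: [491.4, 213.6, 136.6]
ee_rot: [180.0, -0.0, 123.3]
force: [-0.2, -0.2, 0.6]
gripper_width: 91.1
gripper_force: 0.0
time_s: 6.95
ee_pos: [491.2, 198.4, 136.5]
ee_rot: [-180.0, -0.0, 73.3]
force: [-0.4, -0.7, -0.3]
gripper_width: 90.9
gripper_force: 0.0
label px [225.8 193. ] xy [488.8  46. ] L [42. 52.] ang [ -26.8 -117.5]
label px [215.8 187.3] xy [505.4  76.8] L [40. 17.] ang [ -43.2 -133.9]
cap px [242.1 202.3] xy [462.6  -3.2] L [31. 15.] ang [ -25.2 -115.5]
white px [224.5 192.4] xy [490.5  50.4] L [ 58. 103.] ang [ -26.1 -117. ]
allpack px [226.6 193.5] xy [487.5  43.8] L [ 62. 123.] ang [ -25.8 -116.7]
panel px [[309.5, 159.10000610351562], [316.8999938964844, 158.6999969482422], [322.20001220703125, 247.89999389648438], [314.8999938964844, 248.3000030517578]]
[[589.0, -198.8], [590.7, -220.4], [332.2, -235.8], [330.6, -214.8]]
bayfloor px [[332.0, 214.0], [346.20001220703125, 213.1999969482422], [347.29998779296875, 233.0], [333.1000061035156, 233.8000030517578]]
[[431.9, -273.2], [435.2, -315.9], [376.3, -318.7], [373.2, -276.2]] [ 404.16261498 -295.98185443]
```

```bash
python3 -m crank '[{"dx":-0.0037,"dy":-0.044,"dz":0,"yaw":-1},{"dx":-0.0037,"dy":-0.044,"dz":0,"yaw":-1},{"dx":-0.0037,"dy":-0.044,"dz":-0.01,"yaw":0},{"dx":-0.0037,"dy":-0.044,"dz":-0.02,"yaw":0},{"dx":-0.0037,"dy":-0.044,"dz":-0.02,"yaw":0},{"dx":0,"dy":0,"dz":0,"yaw":0},{"dx":0,"dy":0,"dz":0,"yaw":0},{"dx":0,"dy":0,"dz":0,"yaw":0},{"dx":0,"dy":0,"dz":0,"yaw":0},{"dx":0,"dy":0,"dz":0,"yaw":0}]'
python3 -m crank '[{"dx":0,"dy":0,"dz":0,"yaw":0},{"dx":0,"dy":0,"dz":0,"yaw":0},{"dx":0,"dy":0,"dz":0,"yaw":0},{"dx":0,"dy":0,"dz":0,"yaw":0},{"dx":0,"dy":0,"dz":0,"yaw":0},{"dx":0,"dy":0,"dz":0,"yaw":0},{"dx":0,"dy":0,"dz":0,"yaw":0},{"dx":0,"dy":0,"dz":0,"yaw":0},{"dx":0,"dy":0,"dz":0,"yaw":0},{"dx":0,"dy":0,"dz":0,"yaw":0}]'
python3 - <<'E'
from m import *
im=grab('scene');t=grab('top')
a=cv2.resize(im[120:270,220:370],(400,400),interpolation=cv2.INTER_CUBIC);b=cv2.resize(t[130:280,170:320],(400,400),interpolation=cv2.INTER_CUBIC)
cv2.imwrite('pics/c4.png',np.hstack([a,b])[:,:,::-1]);print(proj('scene',[491,50.5,40]),proj('scene',[476.5,22,40]))
E
```

```text
time_s: 8.25
ee_pos: [476.6, 22.8, 97.0]
ee_rot: [180.0, -0.0, 63.6]
force: [-0.0, -0.2, -0.5]
gripper_width: 91.3
gripper_force: 0.0
time_s: 9.5
ee_pos: [476.4, 22.3, 96.8]
ee_rot: [180.0, -0.0, 63.5]
force: [0.3, 0.2, 0.4]
gripper_width: 91.1
gripper_force: 0.0
[285.48800384 216.23159191] [276.9994608 209.1336742]
```

View pics/c4.png

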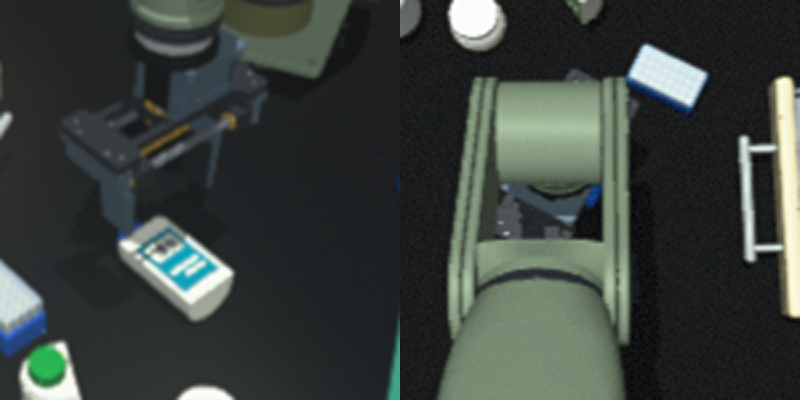

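The left crop shows the label at (180,258), where it was predicted to be, with the pack level and the fingers astride its cap end. Descend and close.

```bash
python3 -m crank '[{"dx":0,"dy":0,"dz":-0.03,"yaw":0},{"dx":0,"dy":0,"dz":-0.03,"yaw":0},{"dx":0,"dy":0,"dz":-0.02,"yaw":0},{"dx":0,"dy":0,"dz":-0.011,"yaw":0},{"dx":0,"dy":0,"dz":0,"yaw":0},{"dx":0,"dy":0,"dz":0,"yaw":0},{"dx":0,"dy":0,"dz":0,"yaw":0},{"dx":0,"dy":0,"dz":0,"yaw":0}]'
python3 -m crank '[{"dx":0,"dy":0,"dz":0,"yaw":0},{"dx":0,"dy":0,"dz":0,"yaw":0},{"dx":0,"dy":0,"dz":0,"yaw":0},{"dx":0,"dy":0,"dz":0,"yaw":0},{"dx":0,"dy":0,"dz":0,"yaw":0},{"dx":0,"dy":0,"dz":0,"yaw":0}]' 0.5 5
python3 -m crank '[{"dx":0,"dy":0,"dz":0.01,"yaw":0},{"dx":0,"dy":0,"dz":0.01,"yaw":0},{"dx":0,"dy":0,"dz":0.01,"yaw":0},{"dx":0,"dy":0,"dz":0,"yaw":0},{"dx":0,"dy":0,"dz":0,"yaw":0}]' 0.5 4
python3 - <<'E'
from m import *
im=grab('scene')
cv2.imwrite('pics/c5.png',cv2.resize(im[120:270,220:370],(500,500),interpolation=cv2.INTER_CUBIC)[:,:,::-1])
E
```

```text
time_s: 10.6
ee_pos: [476.7, 22.3, 24.4]
ee_rot: [179.9, -0.0, 63.5]
force: [-0.4, -0.7, 0.3]
gripper_width: 91.3
gripper_force: 0.0
time_s: 11.35
ee_pos: [476.5, 22.2, 24.0]
ee_rot: [180.0, -0.0, 63.5]
force: [-0.2, -0.5, 0.8]
gripper_width: 56.1
gripper_force: 5.0
time_s: 11.98
ee_pos: [476.8, 22.0, 48.4]
ee_rot: [179.9, -0.0, 63.5]
force: [0.6, -1.8, 1.1]
gripper_width: 56.0
gripper_force: 4.0
```

View pics/c5.png

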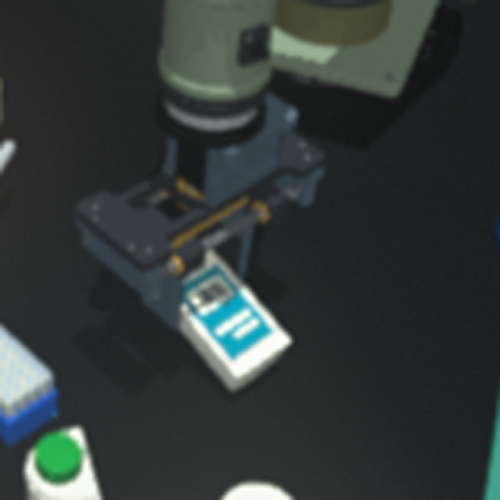

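The crop shows the pack pivoting between the fingers with its base still on the counter. Lift further.

```bash
python3 -m crank '[{"dx":0,"dy":0,"dz":0.01,"yaw":0},{"dx":0,"dy":0,"dz":0.01,"yaw":0},{"dx":0,"dy":0,"dz":0.01,"yaw":0},{"dx":0,"dy":0,"dz":0.01,"yaw":0},{"dx":0,"dy":0,"dz":0,"yaw":0},{"dx":0,"dy":0,"dz":0,"yaw":0}]' 0.5 4
python3 - <<'E'
from m import *
im=grab('scene')
cv2.imwrite('pics/c6.png',cv2.resize(im[120:270,220:370],(500,500),interpolation=cv2.INTER_CUBIC)[:,:,::-1])
for n,p in [('pivot',[476.8,22,91]),('base below',[476.8,22,0])]: print(n,((proj('scene',p)-[220,120])*500/150).round())
E
```

```text
time_s: 12.78
ee_pos: [476.2, 22.3, 79.9]
ee_rot: [-180.0, 0.0, 63.5]
force: [-0.3, -0.2, -1.6]
gripper_width: 55.9
gripper_force: 4.0
pivot [194. 251.]
base below [187. 332.]
```

View pics/c6.png

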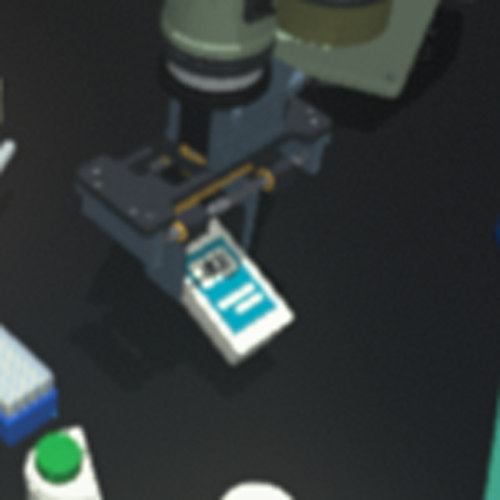

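The pack hangs clear of the counter, about half turned up. Ease the grip to 3 N and measure the tilt from the label.

```bash
cat >> m.py <<'E'
def tilt(im=None,off=32,half=(20,32)):
    im=grab('scene') if im is None else im
    s=telemetry.state();p=s['ee_pos']+[0,0,11];y=np.radians(s['ee_rot'][2]);d=np.array([np.cos(y),np.sin(y),0])
    hsv=cv2.cvtColor(im,cv2.COLOR_RGB2HSV);m=cv2.inRange(hsv,(85,110,60),(100,255,230))
    q=proj('scene',p).astype(int);r=np.zeros_like(m);r[max(0,q[1]-60):q[1]+60,max(0,q[0]-45):q[0]+45]=255
    m=cv2.morphologyEx(m&r,cv2.MORPH_CLOSE,np.ones((7,7),np.uint8))
    c=max(cv2.findContours(m,0,1)[0],key=cv2.contourArea);rc=cv2.minAreaRect(c)
    M=cv2.moments(c);cc=np.array([M['m10'],M['m01']])/M['m00']
    print('label px',cc.round(1),'size',np.round(rc[1],1))
    for t in range(0,106,15):
        e=np.radians(t);a=-d*np.cos(e)+[0,0,np.sin(e)];n=d*np.sin(e)+[0,0,np.cos(e)]
        L=p-off*a+6*n;print(t,proj('scene',L).round(1),end=' ')
    print(s['force'].round(1))
E
python3 -m crank '[{"dx":0,"dy":0,"dz":0,"yaw":0},{"dx":0,"dy":0,"dz":0,"yaw":0},{"dx":0,"dy":0,"dz":0,"yaw":0},{"dx":0,"dy":0,"dz":0,"yaw":0}]' 0.5 3
python3 -c "
from m import *
tilt(cv2.imread('pics/c6.png')[:1,:1] if 0 else None)"
```

```text
time_s: 13.32
ee_pos: [476.4, 22.3, 79.9]
ee_rot: [180.0, 0.0, 63.5]
force: [1.1, 0.6, -1.9]
gripper_width: 56.3
gripper_force: 3.0
label px [286.8 210.7] size [26.6 14.4]
0 [287.6 200.5] 15 [287.4 203. ] 30 [286.6 205. ] 45 [285.3 206.2] 60 [283.5 206.7] 75 [281.4 206.4] 90 [279.2 205.4] 105 [276.9 203.6] [-0.5 -0.4 -2.2]
```

```bash
cat >> m.py <<'E'
def tilt2(g=82,hw=20,lo=16.5):
    im=grab('scene');s=telemetry.state();p=s['ee_pos']+[0,0,11];y=np.radians(s['ee_rot'][2]);d=np.array([np.cos(y),np.sin(y),0]);l=np.array([d[1],-d[0],0])
    hsv=cv2.cvtColor(im,cv2.COLOR_RGB2HSV);m=cv2.inRange(hsv,(85,110,60),(100,255,230))
    q=proj('scene',p).astype(int);r=np.zeros_like(m);r[max(0,q[1]-60):q[1]+60,max(0,q[0]-45):q[0]+45]=255
    m=cv2.morphologyEx(m&r,cv2.MORPH_CLOSE,np.ones((7,7),np.uint8))
    c=max(cv2.findContours(m,0,1)[0],key=cv2.contourArea)[:,0]
    print('maxv',c[c[:,1].argmax()],'maxu',c[c[:,0].argmax()],'minu',c[c[:,0].argmin()],'minv',c[c[:,1].argmin()],'F',s['force'].round(1))
    for t in range(0,106,15):
        e=np.radians(t);a=-d*np.cos(e)+[0,0,np.sin(e)];n=d*np.sin(e)+[0,0,np.cos(e)]
        B=p-(g-lo)*a+6*n;T=p+(2*50-lo-g)*a+6*n;print(t,*[proj('scene',x).round(0) for x in (B+hw*l,B-hw*l,T+hw*l,T-hw*l)])
E
python3 -c "
from m import *
tilt2()"
python3 -m crank '[{"dx":0.026,"dy":0.053,"dz":0.03,"yaw":0},{"dx":0.018,"dy":0.036,"dz":-0.01,"yaw":0},{"dx":0.01,"dy":0.02,"dz":-0.01,"yaw":0},{"dx":0.005,"dy":0.01,"dz":-0.01,"yaw":0},{"dx":0,"dy":0,"dz":0,"yaw":0}]' 0.5 3
python3 -c "
from m import *
tilt2()"
```

```text
maxv [286 223] maxu [297 215] minu [275 199] minv [284 194] F [ 0.2 -0.5 -2.1]
0 [291. 212.] [303. 204.] [272. 197.] [284. 190.]
15 [291. 217.] [302. 209.] [273. 197.] [284. 190.]
30 [288. 220.] [300. 212.] [273. 197.] [285. 190.]
45 [285. 222.] [297. 214.] [274. 198.] [285. 191.]
60 [282. 222.] [293. 215.] [274. 199.] [286. 191.]
75 [277. 221.] [288. 213.] [274. 199.] [286. 192.]
90 [273. 218.] [284. 211.] [274. 200.] [286. 193.]
105 [268. 214.] [279. 207.] [274. 200.] [286. 193.]
time_s: 14.05
ee_pos: [523.9, 117.3, 79.5]
ee_rot: [180.0, 0.0, 63.5]
force: [0.8, -0.9, -0.0]
gripper_width: 55.6
gripper_force: 3.0
maxv [303 244] maxu [316 219] minu [303 240] minv [316 219] F [ 1.4 -0.8  0.7]
0 [325. 239.] [337. 230.] [303. 222.] [315. 214.]
15 [324. 244.] [335. 235.] [304. 222.] [315. 214.]
30 [321. 247.] [332. 238.] [304. 223.] [316. 214.]
45 [317. 248.] [328. 240.] [305. 223.] [316. 215.]
60 [312. 248.] [324. 240.] [305. 224.] [317. 215.]
75 [307. 246.] [319. 238.] [305. 224.] [317. 216.]
90 [302. 243.] [313. 235.] [305. 225.] [317. 217.]
105 [297. 238.] [308. 230.] [305. 225.] [317. 217.]
```

The jerk worked: the pack is now near upright, about 85–90°. Lower gently to flatten the base on the counter.

```bash
python3 -m crank '[{"dx":0,"dy":0,"dz":0,"yaw":0},{"dx":0,"dy":0,"dz":-0.003,"yaw":0},{"dx":0,"dy":0,"dz":0,"yaw":0}]' 0.5 3
python3 -m crank '[{"dx":0,"dy":0,"dz":-0.003,"yaw":0},{"dx":0,"dy":0,"dz":-0.003,"yaw":0},{"dx":0,"dy":0,"dz":-0.002,"yaw":0},{"dx":0,"dy":0,"dz":0,"yaw":0}]' 0.5 3
python3 - <<'E'
from m import *
tilt2()
im=grab('scene');a=cv2.resize(im[140:290,240:390],(550,550),interpolation=cv2.INTER_CUBIC);cv2.imwrite('pics/c7.png',a[:,:,::-1])
E
```

```text
time_s: 14.48
ee_pos: [523.3, 117.3, 77.8]
ee_rot: [-180.0, -0.0, 63.5]
force: [0.5, 0.9, 2.8]
gripper_width: 56.1
gripper_force: 3.0
time_s: 14.98
ee_pos: [523.5, 117.5, 70.9]
ee_rot: [-180.0, 0.0, 63.5]
force: [0.2, 2.0, 2.3]
gripper_width: 55.9
gripper_force: 3.0
maxv [303 244] maxu [316 222] minu [303 243] minv [315 220] F [-0.3  1.1  3. ]
0 [325. 242.] [337. 233.] [303. 224.] [315. 216.]
15 [323. 246.] [335. 238.] [304. 225.] [315. 216.]
30 [321. 249.] [332. 241.] [304. 225.] [316. 217.]
45 [317. 251.] [328. 242.] [304. 226.] [316. 217.]
60 [312. 250.] [323. 242.] [305. 226.] [316. 218.]
75 [307. 249.] [318. 240.] [305. 227.] [317. 219.]
90 [302. 245.] [313. 237.] [305. 227.] [317. 219.]
105 [297. 241.] [308. 233.] [305. 228.] [317. 220.]
```

View pics/c7.png

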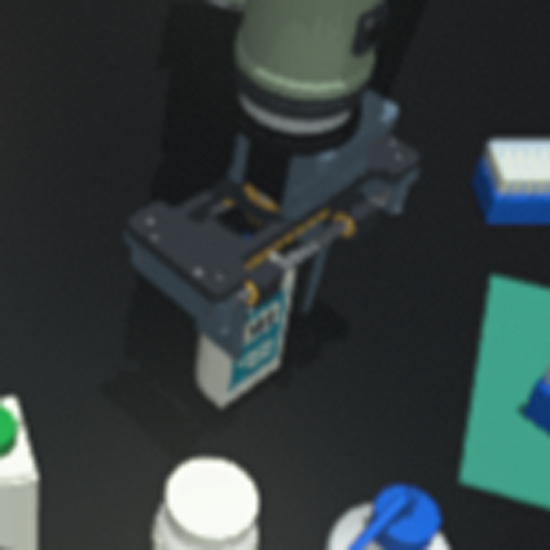

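The pack stands upright on the counter, its label near (262,340) in the crop. Let it settle flat, regrip firmly, lift, turn and carry it to above the bay.

```bash
python3 -m crank '[{"dx":0,"dy":0,"dz":0,"yaw":0},{"dx":0,"dy":0,"dz":0,"yaw":0},{"dx":0,"dy":0,"dz":0,"yaw":0}]' 0.68
python3 -m crank '[{"dx":0,"dy":0,"dz":0,"yaw":0},{"dx":0,"dy":0,"dz":0,"yaw":0},{"dx":0,"dy":0,"dz":0,"yaw":0},{"dx":0,"dy":0,"dz":0,"yaw":0}]' 0.5 25
python3 -c "
from m import *
tilt2()"
python3 -m crank '[{"dx":0,"dy":0,"dz":0.015,"yaw":0},{"dx":0,"dy":0,"dz":0.025,"yaw":0},{"dx":0,"dy":0,"dz":0.03,"yaw":0.5},{"dx":0,"dy":0,"dz":0.03,"yaw":0.5},{"dx":-0.005,"dy":-0.015,"dz":0.025,"yaw":0.5},{"dx":-0.01,"dy":-0.03,"dz":0,"yaw":0.5},{"dx":-0.015,"dy":-0.05,"dz":0,"yaw":0.5},{"dx":-0.015,"dy":-0.05,"dz":0,"yaw":0.5},{"dx":-0.015,"dy":-0.05,"dz":0,"yaw":0.5},{"dx":-0.015,"dy":-0.05,"dz":0,"yaw":0.5}]'
python3 -m crank '[{"dx":-0.015,"dy":-0.05,"dz":0,"yaw":0.5},{"dx":-0.015,"dy":-0.05,"dz":0,"yaw":0.5},{"dx":-0.015,"dy":-0.05,"dz":0,"yaw":0.5},{"dx":-0.015,"dy":-0.05,"dz":0,"yaw":0.5},{"dx":-0.012,"dy":-0.035,"dz":0,"yaw":0},{"dx":-0.004,"dy":-0.013,"dz":0,"yaw":0},{"dx":0,"dy":0,"dz":0,"yaw":0},{"dx":0,"dy":0,"dz":0,"yaw":0}]'
python3 - <<'E'
from m import *
tilt2()
t=grab('top');im=grab('scene');print(proj('scene',[403,-287,52]))
cv2.imwrite('pics/c8t.png',t[:,:,::-1]);cv2.imwrite('pics/c8s.png',im[:,:,::-1])
# bay geometry in scene: print predicted fence inner corners
for X,Y in [(-17,-33),(-17,33),(33,-33),(33,33)]:
    p=np.array([403.2,-287.3,52])+X*np.array([.056,-.998,0])+Y*np.array([.998,.056,0]);print(X,Y,proj('scene',p).round(1))
E
```

```text
time_s: 15.45
ee_pos: [523.4, 117.3, 70.9]
ee_rot: [-180.0, 0.0, 63.5]
force: [0.4, -0.2, -0.2]
gripper_width: 61.9
gripper_force: 0.0
time_s: 15.95
ee_pos: [523.5, 117.4, 71.1]
ee_rot: [-180.0, 0.0, 63.5]
force: [0.0, -0.2, -2.1]
gripper_width: 56.0
gripper_force: 25.0
maxv [303 244] maxu [317 221] minu [303 244] minv [317 221] F [ 0.5  0.1 -2.6]
0 [325. 242.] [336. 233.] [303. 224.] [315. 216.]
15 [323. 246.] [335. 238.] [304. 225.] [315. 216.]
30 [321. 249.] [332. 241.] [304. 225.] [316. 217.]
45 [317. 251.] [328. 242.] [304. 226.] [316. 217.]
60 [312. 250.] [323. 242.] [305. 226.] [316. 218.]
75 [307. 248.] [318. 240.] [305. 227.] [317. 219.]
90 [302. 245.] [313. 237.] [305. 227.] [317. 219.]
105 [297. 241.] [308. 233.] [305. 228.] [317. 220.]
time_s: 17.25
ee_pos: [463.1, -79.6, 171.9]
ee_rot: [179.9, -0.0, 83.6]
force: [0.7, -0.7, -2.3]
gripper_width: 56.0
gripper_force: 25.0
time_s: 18.25
ee_pos: [403.0, -275.9, 171.3]
ee_rot: [180.0, -0.0, 93.6]
force: [0.4, -0.9, -3.0]
gripper_width: 55.9
gripper_force: 25.0
maxv [189 144] maxu [194 138] minu [188 135] minv [193 129] F [ 0.8 -0.4 -2.4]
0 [205. 129.] [211. 121.] [182. 124.] [189. 116.]
15 [205. 134.] [211. 126.] [182. 124.] [189. 116.]
30 [204. 139.] [210. 131.] [183. 124.] [190. 116.]
45 [201. 143.] [207. 135.] [183. 124.] [190. 116.]
60 [197. 145.] [204. 137.] [184. 125.] [191. 117.]
75 [193. 146.] [199. 138.] [184. 125.] [191. 117.]
90 [187. 146.] [194. 138.] [184. 126.] [191. 118.]
105 [182. 144.] [188. 137.] [185. 126.] [191. 118.]
[187.63976735 158.56721876]
-17 -33 [197.7 153.4]
-17 33 [187.5 166.6]
33 -33 [182.8 149.7]
33 33 [172.  162.6]
```

```bash
python3 - <<'E'
from m import *
im=cv2.imread('pics/scene0.png');g=cv2.cvtColor(im,cv2.COLOR_BGR2GRAY)
print(g[145:172,170:204:2])
m=cv2.inRange(g,0,100);r=np.zeros_like(m);r[146:172,170:203]=255
for c in cv2.findContours(m&r,0,1)[0]:
    if cv2.contourArea(c)<25: continue
    b=cv2.boxPoints(cv2.minAreaRect(c));w=np.array([onz('scene',*p,40)[:2] for p in b]);print(b.round().tolist(),w.round(0).tolist(),w.mean(0))
E
```

```text
[[244 215 123 112 107 103 104 103 103 101 102 106 112 113 123 113  91]
 [238 167 145 135 122 111 105 103 102 102 103 102 103 103 109 119 122]
 [220 137 153 157 147 133 121 114 107 103 102 103 103 101  99 106 109]
 [174 128 151 163 160 156 155 151 133 113 104 102 102 102 100 101 102]
 [145 125 152 162 162 162 188 195 190 152 133 116 105 103 101 103 101]
 [131 125 157 161 161 170 212 200 219 194 191 162 133 118 105 103 102]
 [123 135 161 161 161 188 205 174 185 194 224 205 187 162 134 114 104]
 [123 149 163 161 163 213 171 146 161 170 193 198 218 201 190 145 123]
 [134 158 161 161 174 219 139 101 131 146 166 176 189 190 230 172 152]
 [171 161 162 163 194 184 118  74  87  97 132 152 164 178 225 165 159]
 [208 163 162 171 205 148  94  71  70  72  86  99 131 179 195 153 161]
 [198 161 162 195 193 120  77  72  72  70  70  70  91 191 164 153 166]
 [191 153 167 217 165  98  72  72  72  72  71  68 105 209 146 156 180]
 [168 149 184 212 138  83  72  74  73  72  72  72 148 181 144 161 205]
 [142 148 206 186 121  75  73  73  73  72  71  88 182 148 151 170 223]
 [133 153 213 149  97  72  73  73  
[... 281 characters left out ...]
9  83  84 186 164 152 166 218 231 230]
 [104 116 174 182 190 212 194 155 136 118 196 145 158 180 227 231 226]
 [117 116 166 172 174 192 195 209 189 173 173 143 162 202 230 231 216]
 [113 111 157 170 168 176 180 189 189 206 152 153 169 222 231 230 188]
 [ 96 110 150 165 165 170 172 173 174 181 145 159 186 229 231 223 149]
 [ 88 114 148 163 162 163 166 166 170 168 150 163 210 231 231 209 127]
 [ 82 113 145 163 162 162 162 163 166 166 158 172 225 231 229 184 121]
 [ 89 108 139 163 162 162 162 162 163 162 162 194 230 232 223 154 118]]
[[177.0, 162.0], [179.0, 152.0], [194.0, 156.0], [192.0, 166.0]] [[419.0, -316.0], [373.0, -336.0], [370.0, -286.0], [415.0, -268.0]] [ 394.10011324 -301.47964308]
```

```bash
python3 -m crank '[{"dx":0,"dy":-0.0028,"dz":-0.015,"yaw":-0.08},{"dx":0,"dy":0,"dz":-0.015,"yaw":0},{"dx":0,"dy":0,"dz":-0.015,"yaw":0},{"dx":0,"dy":0,"dz":-0.008,"yaw":0},{"dx":0,"dy":0,"dz":0,"yaw":0}]'
python3 - <<'E'
from m import *
im=grab('scene')
a=cv2.resize(im[95:195,130:240],(770,700)[::1],interpolation=cv2.INTER_CUBIC)[:590];cv2.imwrite('pics/c9.png',a[:,:,::-1])
E
```

```text
time_s: 19.02
ee_pos: [402.5, -279.0, 128.1]
ee_rot: [-179.9, -0.1, 93.1]
force: [0.1, 0.1, -2.4]
gripper_width: 56.0
gripper_force: 25.0
```

View pics/c9.png

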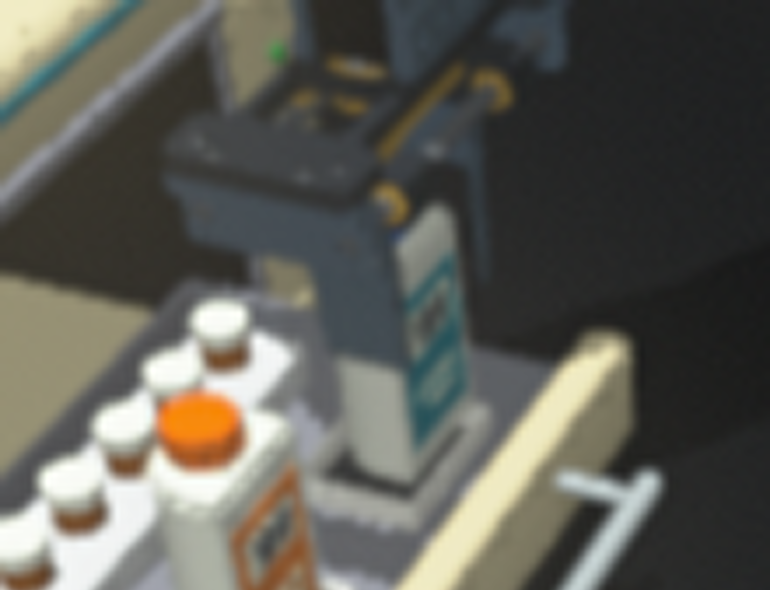

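The pack hangs just above the fence. I see its near front bottom corner at (413,482), the fence's front corner at about (408,518), its right corner at (487,412) and its left corner at (318,480). Compare these in world coordinates.

```bash
python3 - <<'E'
from m import *
B=np.array([403.2,-286.5]);X=np.array([.056,-.998]);Y=np.array([.998,.056])
f=lambda u,v,z:(lambda p:(np.round([(p-B)@X,(p-B)@Y],1)))(onz('scene',130+(u+.0)/7,95+v/7,z)[:2])
s=telemetry.state();b=s['ee_pos'][2]-71+0.3;print('base z',b,s['ee_pos'])
for n,u,v,z in [('pack near-front corner (-12,28)',413,482,b),('pack far-front (-12,-28)',472,412,b),('pack left tangent',345,450,b),('fence front outer (-20,36)',408,528,52),('fence right outer(-20,-36)',490,412,52),('fence left outer(36,36)',312,480,52)]: print(n,f(u,v,z))
im=cv2.imread('pics/c9.png',0);
cl=lambda u,v:im[v,u]
print('col413',im[440:540:4,413]);print('row 470 from 330',im[470,320:520:6]);print('diag along fence normal mid',[int(im[int(445+8*k*.55),int(430+8*k)]) for k in range(12)])
E
```

```text
base z 57.90707697229469 [ 402.82410915 -279.21051918  128.60707697]
pack near-front corner (-12,28) [-18.3  26.4]
pack far-front (-12,-28) [-20.1 -24.2]
pack left tangent [17.5 17.9]
fence front outer (-20,36) [-26.1  47.1]
fence right outer(-20,-36) [-23.4 -33.6]
fence left outer(36,36) [24.9 34. ]
col413 [107 112 119 127 133 137 137 136 130 121 105  89  82  89 104 123 139 150
 152 152 151 144 133 116 102]
row 470 from 330 [118  95  72  59  55  57  67  88 114 133 145 152 155 157 154 143 122  99
  88 109 137 143 133 123 110 101 111 146 191 222 230 231 231 231]
diag along fence normal mid [120, 100, 105, 138, 126, 102, 125, 206, 231, 230, 227, 187]
```

```bash
python3 -m crank '[{"dx":0,"dy":-0.002,"dz":0,"yaw":0},{"dx":0,"dy":0,"dz":-0.006,"yaw":0},{"dx":0,"dy":0,"dz":-0.005,"yaw":0},{"dx":0,"dy":0,"dz":0,"yaw":0}]'
python3 -m crank '[{"dx":0,"dy":0,"dz":-0.005,"yaw":0},{"dx":0,"dy":0,"dz":-0.003,"yaw":0},{"dx":0,"dy":0,"dz":0,"yaw":0},{"dx":0,"dy":0,"dz":0,"yaw":0}]'
```

```text
time_s: 19.58
ee_pos: [402.5, -280.5, 119.5]
ee_rot: [-180.0, -0.0, 93.1]
force: [0.2, -0.2, -1.8]
gripper_width: 55.8
gripper_force: 25.0
time_s: 20.08
ee_pos: [402.9, -280.8, 113.6]
ee_rot: [180.0, 0.0, 93.1]
force: [0.2, 0.2, -2.6]
gripper_width: 55.7
gripper_force: 25.0
```

Inside the fence, with no contact force. Lower to the floor.

```bash
python3 -m crank '[{"dx":0,"dy":0,"dz":-0.002,"yaw":0},{"dx":0,"dy":0,"dz":-0.001,"yaw":0},{"dx":0,"dy":0,"dz":0,"yaw":0},{"dx":0,"dy":0,"dz":0,"yaw":0}]'
python3 -m crank '[{"dx":0,"dy":0,"dz":-0.001,"yaw":0},{"dx":0,"dy":0,"dz":0,"yaw":0},{"dx":0,"dy":0,"dz":0,"yaw":0}]'
```

```text
time_s: 20.58
ee_pos: [402.8, -280.8, 111.2]
ee_rot: [180.0, -0.0, 93.1]
force: [-0.4, -0.4, -2.2]
gripper_width: 55.9
gripper_force: 25.0
time_s: 20.95
ee_pos: [402.9, -280.8, 111.0]
ee_rot: [180.0, 0.0, 93.1]
force: [-1.6, 1.8, 4.8]
gripper_width: 56.1
gripper_force: 25.0
```

Seated. Release, rise clear, and go round to in front of the handle with the fingers shut.

```bash
python3 -m crank '[{"dx":0,"dy":0,"dz":0,"yaw":0},{"dx":0,"dy":0,"dz":0,"yaw":0},{"dx":0,"dy":0,"dz":0,"yaw":0},{"dx":0,"dy":0,"dz":0.02,"yaw":0},{"dx":0,"dy":0,"dz":0.04,"yaw":0},{"dx":0,"dy":0,"dz":0.05,"yaw":0},{"dx":0,"dy":0,"dz":0.05,"yaw":0}]' 0.85 10
python3 -m crank '[{"dx":0.0138,"dy":0.039,"dz":0,"yaw":0},{"dx":0.0138,"dy":0.039,"dz":0,"yaw":0},{"dx":0.0138,"dy":0.039,"dz":0,"yaw":0},{"dx":0.0138,"dy":0.039,"dz":0,"yaw":0},{"dx":0.0138,"dy":0.039,"dz":0,"yaw":0}]' 0
python3 - <<'E'
from m import *
print(telemetry.state()['ee_pos'])
im=grab('scene');hsv=cv2.cvtColor(im,cv2.COLOR_RGB2HSV);m=cv2.inRange(hsv,(85,110,60),(100,255,230));m[:,:165]=0;m[:,215:]=0;m[:100]=0;m[180:]=0
m=cv2.morphologyEx(m,cv2.MORPH_CLOSE,np.ones((5,5),np.uint8));c=max(cv2.findContours(m,0,1)[0],key=cv2.contourArea)[:,0]
print('label u',c[:,0].min(),c[:,0].max(),'v',c[:,1].min(),c[:,1].max(),'centroid',c.mean(0))
B=np.array([403.2,-286.5,0]);X=np.array([.056,-.998,0]);Y=np.array([.998,.056,0])
for y,z in[(-20,57),(20,57),(-20,123),(20,123)]:print(proj('scene',B-12*X+y*Y+[0,0,z]).round(1))
t=grab('top');cv2.imwrite('pics/t10.png',t[:,:,::-1]);h=cv2.cvtColor(t,cv2.COLOR_RGB2HSV)
b=cv2.inRange(h,(103,150,80),(125,255,255));b[:,:325]=0;b[:,365:]=0;b[:195]=0;b[245:]=0
for c in cv2.findContours(b,0,1)[0]:
    if cv2.contourArea(c)>8:
        q=c[:,0].mean(0);p=onz('top',*q,156)-B;print('cap',q,'bay coords',(p@X).round(1),(p@Y).round(1))
E
```

```text
time_s: 21.82
ee_pos: [402.7, -280.7, 239.4]
ee_rot: [-180.0, -0.0, 93.1]
force: [0.6, -0.2, 0.2]
gripper_width: 77.4
gripper_force: 0.0
time_s: 22.45
ee_pos: [458.3, -123.7, 238.3]
ee_rot: [180.0, 0.0, 93.1]
force: [0.1, 0.3, -0.4]
gripper_width: 30.6
gripper_force: 0.0
[ 458.31450961 -123.74750991  238.28569448]
label u 189 194 v 147 153 centroid [191.42857143 150.        ]
[194.3 154.3]
[188.1 162.3]
[192.1 135.9]
[185.5 143.7]
cap [347.5        222.92307692] bay coords 3.5 -1.4
```

The cap sits upright over the bay (bay coordinates 3.5, -1.4 mm). Descend in front of the handle and push gently.

```bash
python3 -m crank '[{"dx":0,"dy":0.004,"dz":-0.05,"yaw":0},{"dx":0,"dy":0,"dz":-0.06,"yaw":0},{"dx":0,"dy":0,"dz":-0.06,"yaw":0},{"dx":0,"dy":0,"dz":-0.04,"yaw":0},{"dx":0,"dy":0,"dz":-0.022,"yaw":0},{"dx":0,"dy":0,"dz":0,"yaw":0}]' 0 10
python3 -m crank '[{"dx":0,"dy":-0.01,"dz":0,"yaw":0},{"dx":0,"dy":-0.008,"dz":0,"yaw":0},{"dx":0,"dy":-0.005,"dz":0,"yaw":0},{"dx":0,"dy":-0.004,"dz":0,"yaw":0},{"dx":0,"dy":-0.004,"dz":0,"yaw":0},{"dx":0,"dy":-0.004,"dz":0,"yaw":0},{"dx":0,"dy":-0.004,"dz":0,"yaw":0},{"dx":0,"dy":-0.004,"dz":0,"yaw":0},{"dx":0,"dy":-0.005,"dz":0,"yaw":0},{"dx":0,"dy":-0.005,"dz":0,"yaw":0}]'
```

```text
time_s: 23.3
ee_pos: [456.9, -121.9, 51.6]
ee_rot: [-179.8, -0.0, 93.1]
force: [-1.1, -0.4, -0.5]
gripper_width: 0.6
gripper_force: 0.0
time_s: 24.55
ee_pos: [458.5, -164.1, 52.8]
ee_rot: [179.9, -0.0, 93.1]
force: [2.7, 3.1, -0.0]
gripper_width: 0.5
gripper_force: 1.6
```

```bash
python3 -m crank '[{"dx":0.0003,"dy":-0.006,"dz":0,"yaw":0},{"dx":0.0003,"dy":-0.006,"dz":0,"yaw":0},{"dx":0.0003,"dy":-0.006,"dz":0,"yaw":0},{"dx":0.0003,"dy":-0.006,"dz":0,"yaw":0},{"dx":0.0003,"dy":-0.006,"dz":0,"yaw":0},{"dx":0.0003,"dy":-0.006,"dz":0,"yaw":0},{"dx":0.0003,"dy":-0.006,"dz":0,"yaw":0},{"dx":0.0003,"dy":-0.006,"dz":0,"yaw":0},{"dx":0.0003,"dy":-0.006,"dz":0,"yaw":0},{"dx":0.0003,"dy":-0.006,"dz":0,"yaw":0}]'
python3 -m crank '[{"dx":0.0003,"dy":-0.006,"dz":0,"yaw":0},{"dx":0.0003,"dy":-0.006,"dz":0,"yaw":0},{"dx":0.0003,"dy":-0.006,"dz":0,"yaw":0},{"dx":0.0003,"dy":-0.006,"dz":0,"yaw":0},{"dx":0.0003,"dy":-0.006,"dz":0,"yaw":0},{"dx":0.0003,"dy":-0.006,"dz":0,"yaw":0},{"dx":0.0003,"dy":-0.006,"dz":0,"yaw":0},{"dx":0.0003,"dy":-0.006,"dz":0,"yaw":0},{"dx":0.0003,"dy":-0.006,"dz":0,"yaw":0},{"dx":0.0003,"dy":-0.006,"dz":0,"yaw":0}]'
python3 - <<'E'
from m import *
t=grab('top');cv2.imwrite('pics/t11.png',t[:,:,::-1])
g=cv2.cvtColor(t,cv2.COLOR_RGB2HSV);m=cv2.inRange(g,(18,40,120),(35,130,255));m[:,:320]=0;m[:,376:]=0;m[:150]=0;m[255:]=0
for c in cv2.findContours(m,0,1)[0]:
    if cv2.contourArea(c)>80: b=cv2.boxPoints(cv2.minAreaRect(c));print(b.round().tolist(),[onz('top',*p,82)[:2].round().tolist() for p in b])
E
```

```text
time_s: 25.8
ee_pos: [460.4, -212.2, 52.8]
ee_rot: [180.0, -0.0, 93.1]
force: [2.3, 2.9, 1.1]
gripper_width: 0.6
gripper_force: 1.6
time_s: 27.05
ee_pos: [462.8, -260.2, 52.7]
ee_rot: [180.0, -0.0, 93.1]
force: [2.6, 2.5, 0.0]
gripper_width: 0.6
gripper_force: 1.6
```

```bash
python3 -m crank '[{"dx":0.0002,"dy":-0.005,"dz":0,"yaw":0},{"dx":0.0002,"dy":-0.005,"dz":0,"yaw":0},{"dx":0.0002,"dy":-0.005,"dz":0,"yaw":0},{"dx":0.0002,"dy":-0.004,"dz":0,"yaw":0},{"dx":0.0002,"dy":-0.003,"dz":0,"yaw":0},{"dx":0.0002,"dy":-0.003,"dz":0,"yaw":0},{"dx":0.0002,"dy":-0.003,"dz":0,"yaw":0}]'
python3 -m crank '[{"dx":0.0002,"dy":-0.003,"dz":0,"yaw":0},{"dx":0.0002,"dy":-0.003,"dz":0,"yaw":0},{"dx":0.0002,"dy":-0.003,"dz":0,"yaw":0}]'
python3 -c "
from m import *
t=grab('top');cv2.imwrite('pics/t12.png',t[:,:,::-1])
a=cv2.imread('pics/top0.png',0)
print('analyser front edge: row 155',a[140,360:400].tolist(),'now',cv2.cvtColor(t,cv2.COLOR_RGB2GRAY)[225,330:400].tolist())"
```

```text
time_s: 27.98
ee_pos: [463.7, -282.4, 52.7]
ee_rot: [-180.0, -0.0, 93.1]
force: [0.2, 3.1, 1.3]
gripper_width: 0.6
gripper_force: 1.4
time_s: 28.35
ee_pos: [464.2, -289.7, 52.7]
ee_rot: [-180.0, -0.0, 93.1]
force: [0.0, 2.7, 2.0]
gripper_width: 0.4
gripper_force: 1.4
analyser front edge: row 155 [29, 26, 26, 24, 25, 54, 105, 115, 99, 90, 91, 90, 90, 91, 92, 91, 90, 92, 93, 90, 93, 93, 92, 89, 87, 103, 120, 112, 91, 76, 101, 124, 143, 185, 211, 220, 227, 232, 232, 233] now [75, 119, 150, 155, 157, 139, 98, 102, 144, 157, 141, 106, 78, 76, 82, 83, 87, 90, 91, 97, 101, 104, 105, 108, 111, 111, 111, 102, 88, 73, 66, 50, 47, 47, 51, 66, 97, 123, 135, 136, 135, 128, 121, 117, 116, 119, 123, 122, 115, 101, 75, 65, 62, 64, 64, 65, 62, 63, 63, 64, 64, 74, 111, 136, 138, 120, 86, 106, 136, 140]
```

```bash
python3 -m crank '[{"dx":0.0001,"dy":-0.0025,"dz":0,"yaw":0},{"dx":0.0001,"dy":-0.0025,"dz":0,"yaw":0},{"dx":0.0001,"dy":-0.0025,"dz":0,"yaw":0},{"dx":0.0001,"dy":-0.0025,"dz":0,"yaw":0}]'
python3 -m crank '[{"dx":0.0001,"dy":-0.0025,"dz":0,"yaw":0},{"dx":0.0001,"dy":-0.0025,"dz":0,"yaw":0},{"dx":0.0001,"dy":-0.0025,"dz":0,"yaw":0}]'
```

```text
time_s: 28.9
ee_pos: [464.7, -297.7, 52.7]
ee_rot: [-180.0, -0.0, 93.1]
force: [-0.4, 3.2, 1.0]
gripper_width: 0.8
gripper_force: 1.4
time_s: 29.28
ee_pos: [465.0, -303.7, 52.8]
ee_rot: [180.0, 0.0, 93.1]
force: [0.6, 3.0, 0.6]
gripper_width: 0.2
gripper_force: 1.4
```

```bash
python3 -m crank '[{"dx":0.0001,"dy":-0.002,"dz":0,"yaw":0},{"dx":0.0001,"dy":-0.002,"dz":0,"yaw":0},{"dx":0.0001,"dy":-0.002,"dz":0,"yaw":0},{"dx":0,"dy":0,"dz":0,"yaw":0}]'
```

```text
time_s: 29.78
ee_pos: [465.3, -308.7, 52.8]
ee_rot: [180.0, 0.0, 93.1]
force: [0.1, 1.7, -0.3]
gripper_width: 1.0
gripper_force: 0.7
```

```bash
python3 -m crank '[{"dx":0.0001,"dy":-0.002,"dz":0,"yaw":0},{"dx":0.0001,"dy":-0.002,"dz":0,"yaw":0},{"dx":0,"dy":0,"dz":0,"yaw":0}]'
```

```text
time_s: 30.15
ee_pos: [465.5, -311.9, 52.8]
ee_rot: [180.0, 0.0, 93.1]
force: [1.8, 1.8, -0.8]
gripper_width: 0.2
gripper_force: 0.8
```

```bash
python3 -m crank '[{"dx":0.0001,"dy":-0.002,"dz":0,"yaw":0},{"dx":0.0001,"dy":-0.002,"dz":0,"yaw":0},{"dx":0.0001,"dy":-0.001,"dz":0,"yaw":0}]'
```

```text
time_s: 30.52
ee_pos: [465.7, -315.7, 52.8]
ee_rot: [180.0, 0.0, 93.1]
force: [2.1, 3.3, -0.5]
gripper_width: 0.5
gripper_force: 1.3
```

```bash
python3 -m crank '[{"dx":0,"dy":-0.0015,"dz":0,"yaw":0},{"dx":0,"dy":-0.0015,"dz":0,"yaw":0},{"dx":0,"dy":0,"dz":0,"yaw":0}]'
```

```text
time_s: 30.9
ee_pos: [465.7, -318.2, 52.8]
ee_rot: [180.0, 0.0, 93.1]
force: [0.8, 1.3, -0.9]
gripper_width: 0.4
gripper_force: 1.0
```

```bash
python3 -m crank '[{"dx":0,"dy":-0.0015,"dz":0,"yaw":0},{"dx":0,"dy":-0.0015,"dz":0,"yaw":0},{"dx":0,"dy":-0.0015,"dz":0,"yaw":0}]'
```

```text
time_s: 31.28
ee_pos: [465.6, -318.5, 52.8]
ee_rot: [-180.0, -0.3, 93.0]
force: [4.8, 14.2, 4.5]
gripper_width: 0.6
gripper_force: 7.0
```

```bash
python3 -m crank '[{"dx":0,"dy":-0.0015,"dz":0,"yaw":0},{"dx":0,"dy":-0.0015,"dz":0,"yaw":0},{"dx":0,"dy":0,"dz":0,"yaw":0}]'
```

```text
time_s: 31.65
ee_pos: [465.6, -318.5, 52.9]
ee_rot: [-180.0, -0.6, 93.0]
force: [4.8, 19.7, 6.2]
gripper_width: 0.6
gripper_force: 9.4
```

The tray is at its stop: 20 N and no further motion. Back away, rise, and look.

```bash
python3 -m crank '[{"dx":0,"dy":0.005,"dz":0,"yaw":0},{"dx":0,"dy":0.01,"dz":0,"yaw":0},{"dx":0,"dy":0.03,"dz":0,"yaw":0},{"dx":0,"dy":0.05,"dz":0,"yaw":0},{"dx":0,"dy":0.05,"dz":0.05,"yaw":0},{"dx":0,"dy":0,"dz":0.06,"yaw":0},{"dx":0,"dy":0,"dz":0.06,"yaw":0},{"dx":-0.03,"dy":0.03,"dz":0,"yaw":0},{"dx":0,"dy":0,"dz":0,"yaw":0}]'
python3 - <<'E'
from m import *
im=grab('scene');t=grab('top');cv2.imwrite('pics/s13.png',im[:,:,::-1]);cv2.imwrite('pics/t13.png',t[:,:,::-1])
h=cv2.cvtColor(t,cv2.COLOR_RGB2HSV)
a=cv2.imread('pics/top0.png');ha=cv2.cvtColor(a,cv2.COLOR_BGR2HSV)
# handle (light grey bar) columns in top at row 205, before and after
for n,x in(('before',ha),('after',h)): print(n,[(r,np.where(x[r,285:372,2]>120)[0][:4]+285) for r in (195,205,215)])
# pack: cyan label + blue cap in scene near window
B=np.array([403.2,-286.5,0]);X=np.array([.056,-.998,0]);q=165
P=B+q*X;print('pred cap scene',proj('scene',P+[0,0,156]).round(),'label ctr',proj('scene',P-12*X+[0,0,90]).round(),'top cap',proj('top',P+[0,0,156]).round())
hs=cv2.cvtColor(im,cv2.COLOR_RGB2HSV)
for nm,lo,hi in(('cyan',(82,90,30),(102,255,255)),('blue',(103,130,40),(125,255,255)),('orange',(5,150,80),(18,255,255))):
    m=cv2.inRange(hs,lo,hi);m[:,:90]=0;m[:,230:]=0;m[:85]=0;m[230:]=0
    for c in cv2.findContours(m,0,1)[0]:
        if cv2.contourArea(c)>5: print(nm,cv2.boundingRect(c))
# unmoved objects: difference before/after in both views
for n,x in(('scene',im),('top',t)):
    d=np.abs(cv2.imread(f'pics/{n}0.png')[:,:,::-1].astype(int)-x).max(2)>60
    d=cv2.morphologyEx(d.astype(np.uint8),cv2.MORPH_OPEN,np.ones((3,3),np.uint8))
    print(n,[cv2.boundingRect(c) for c in cv2.findContours(d,0,1)[0] if cv2.contourArea(c)>20])
E
```

```text
time_s: 32.78
ee_pos: [439.7, -182.2, 189.2]
ee_rot: [-180.0, 0.0, 93.2]
force: [-0.2, -1.2, -0.2]
gripper_width: 0.5
gripper_force: 0.0
before [(195, array([298, 299, 300, 301])), (205, array([298, 299, 300, 301])), (215, array([299, 300, 301, 302]))]
after [(195, array([307, 308, 309, 310])), (205, array([303, 304, 305, 306])), (215, array([299, 300, 301, 302]))]
pred cap scene [132. 117.] label ctr [140. 137.] top cap [407. 220.]
cyan (138, 142, 9, 7)
cyan (137, 134, 8, 9)
cyan (93, 110, 39, 33)
orange (112, 166, 11, 9)
orange (111, 157, 10, 12)
scene [(383, 245, 29, 23), (391, 217, 44, 38), (261, 183, 65, 59), (115, 171, 13, 15), (131, 169, 7, 6), (124, 140, 100, 74), (137, 137, 7, 12), (316, 133, 26, 12), (160, 131, 9, 7), (285, 124, 20, 13), (127, 118, 17, 17), (290, 111, 10, 10), (345, 95, 15, 19), (505, 89, 7, 19), (363, 68, 14, 26), (195, 67, 21, 5), (300, 66, 7, 8), (189, 49, 23, 10), (191, 37, 7, 6), (193, 27, 10, 8), (185, 20, 6, 7), (184, 12, 15, 12), (210, 0, 34, 49), (176, 0, 17, 10)]
top [(208, 372, 8, 12), (160, 370, 33, 14), (242, 368, 16, 16), (228, 352, 10, 5), (251, 342, 17, 12), (203, 325, 57, 23), (105, 187, 39, 41), (330, 182, 15, 12), (297, 181, 5, 32), (197, 174, 50, 60), (330, 173, 6, 8), (368, 162, 6, 6), (260, 159, 120, 225)]
```

The label shows upright at (142,141) in the scene view, where the home position predicts it. The tray travelled about 167 mm to a hard stop, and there are no changes at the other objects. Handing in.

```bash
python3 -c "
from h import *
print(ticket.job_done())"
```

```text
the job is handed in; nothing more can be done
None
```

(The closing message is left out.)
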